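Change the shop's supply box over from mains to the standby generator

TASK

The mains has failed: change the grey supply box on the counter over to the standby generator. Throw the mains breaker (wide lever) fully off, slide the locking plate by its knob right across until it lies over the mains breaker, and then throw the generator breaker (narrow lever) fully on. Never force a lever or the plate while the interlock blocks it, and leave the things lying about where they are.

Things in the scene. Friction and masses are not known exactly. Their poses are not given: they have to be found in the camera images.
- supply_box: Fixed grey steel desk box, 360 wide (y), 70 high in front, 117 at the back. Origin: on its underside, 120 behind the front wall, mid width; axes level: x from its low front to its high back, y to the left seen from the front, z up. Top panel rises 12 deg (0.209 rad) towards +x from x = -120 to +100, then a level ledge to +150. Two breakers side by side at the panel's middle, centres 96 apart.
- box_panel (a point): Middle of the panel surface, midway between the two breakers; axes as the box. Which breaker is left or right varies. Levers: down-slope, to the front (-x) = off; up-slope, to the back (+x) = on. Not to be used: three small white breakers at the panel's left edge, square meter and two lamps at its right edge, all under 25 high.
- mains: Mains breaker: black housing 94 wide (y), fixed in the panel, its front raised 7.5 above the panel; it carries the wide grey lever. Origin: on the panel surface at the breaker's centre (48 from the panel's middle); axes as the box.
- mains_lever (a joint): Wide lever of the mains breaker: flat grey blade 44 wide (y), 12 thick, hinged along y on an axis 20 below the panel (square to it) under mains' origin; top end 65 from the axis. 0 = fully off, leaning 25 deg from the panel's normal to the front; 0.873 rad = fully on, 25 deg to the back. Starts anywhere from tripped midway to on. Stays where left; about 4 to 8 N at the top end moves it.
- mains_tip (a point): Middle of the top end of the wide mains lever; moves with the lever.
- generator: Generator breaker: black housing 64 wide (y), otherwise like the mains breaker; it carries the narrow grey lever. Origin: on the panel surface at the breaker's centre; axes as the box.
- generator_lever (a joint): Narrow lever of the generator breaker: 22 wide (y), otherwise as the mains lever (12 thick, axis 20 below the panel, top end 65 from it, same angles and stiffness). 0 = fully off, 0.873 rad = fully on. Starts off; while the locking plate covers this breaker it has only some 0.14 rad of play.
- generator_tip (a point): Middle of the top end of the narrow generator lever; moves with the lever.
- slide_plate (a joint): Locking plate: steel, 76 wide (y), 4 thick, 9 above the panel, over the up-slope half of one breaker, whose lever it keeps off. Slides along the box's y, about 3 N. In m: 0 (start, within 3 mm) = over the generator breaker, grows to +y; over the mains breaker +0.096 or -0.096 by its side; end stop 4 mm beyond. Stopped by a mains lever over 0.11 rad. Always blocks at least one lever.
- plate_knob (a point): Centre of the top of the plate's upright black round knob: 18 in diameter, 26 tall, top 39 above the panel, 53 up-slope of the centre of the breaker that the plate covers. The low steel guide in which the plate slides lies 36 to 79 up-slope of the breaker centres, with end blocks 90 left and right of the panel's middle; the guide's top is 17 above the panel, 22 below this point.
- torch: Bystander: black hand torch 135 long, 42 thick, lying in front of the box. Origin: under its middle.
- padlock: Bystander: brass padlock about 75 by 44 by 20, lying beside the box. Origin: under its body.
- screwdriver: Bystander: black-handled screwdriver 170 long, 24 thick, lying across the level ledge at the back of the box. Origin: under its middle.
- mug: Bystander: white mug, 82 in diameter, 92 high, standing to the left of the box. Origin: centre of its underside.
- tape_dispenser: Bystander: desk tape dispenser 150 by 58, about 90 high, standing to the right of the box. Origin: centre of its underside.

How it is judged:
On the way, in this order (a step that is already met when the one before it is completed fails the run):
1. the mains lever is fully off while the generator is still off (value of joint mains_lever below 0.17 rad and value of joint generator_lever below 0.2 rad), for 0.2 s.
2. the locking plate lies across over the mains breaker, both levers off (all of step 1 and y of plate_knob in the frame of mains between -0.013 and 0.013 m), for 0.2 s.
3. the generator lever is fully on (value of joint generator_lever above 0.743 rad and value of joint mains_lever below 0.17 rad), for 0.2 s.
At the end, for the whole second after the job is handed in: The mains lever is off (within 0.17 rad of its off end), the locking plate is centred over the mains breaker to within 13 mm, the generator lever is on (within 0.13 rad of its on end), and the generator lever is at rest (all of step 3 and y of plate_knob in the frame of mains between -0.013 and 0.013 m and velocity of joint generator_lever between -0.05 and 0.05 rad/s); the robot touches nothing.
It fails at once if a blocked lever or the blocked plate is forced (more than 100 N between the plate and a lever) (contact force between generator and mains above 100 N or contact force between slide_plate_c0 and generator_lever_c0 above 100 N).
It fails at once if a bystander is pushed more than 30 mm from its place (distance of any of torch, padlock, screwdriver, mug, tape_dispenser from where it was at the start of the episode above 0.03 m).
It also fails if it takes over 64 s, if anything falls off the work surface, if the arm or the gripper's body presses on something with over 40 N, if the wrist force passes 120 N, or if a joint passes its speed limit or range.

ROBOT

A 6-joint arm with a two-finger parallel gripper is mounted at the origin on the work surface. World frame = base frame: x ahead of the robot, y to its left, z up, the work surface at z = 0. Lengths are in m, angles in rad, forces in N, time in s.
With the tool pointing down it reaches from about 0.4 to 0.825 m from the base axis. Payload 7 kg.
Tool frame: the origin (TCP) lies at the centre of the arm's flange, where the gripper is bolted on; the fingertips stand 178 mm ahead of it and the grasp point (between the pads) lies 159 mm ahead of it; z points along the fingers, y is the direction in which the jaws open and shut (so a half turn about z gives the same grasp; the last joint's range is limited). The gripper opens to 88 mm and grips with 3 to 60 N. Pads are 19 mm wide; open, the fingers measure 130 mm over their backs; the gripper's body (78 mm by 193 mm) begins 47 mm behind the grasp point.
Start: joints at [1.478, 0.359, 0.012, 0, -1.224, -0.288], TCP at [0.251, 0.627, 0.405] pointing down, gripper open.
Joint ranges: [-3.07, 3.07], [-1.43, 2.12], [-1.02, 1.25], [-3.03, 1.67], [-3.05, -0], [-3.03, 3.03]. Speed limits (rad/s): [2.39, 2.39, 3.01, 3.14, 3.14, 3.14].

INTERFACE

Orientations are given as [roll, pitch, yaw] about the fixed x, y, z axes, in that order (R = Rz(yaw) Ry(pitch) Rx(roll)).
In Python, from station import arm gives the robot as it stands.
- The arm moves only by the shell command python3 -m handwheel 'ROWS' [OPENING] [FORCE]. ROWS is JSON, a list of rows, each a list of 4 numbers: the shift along the world's x, y, z in cm, then the turn about the world's z in rad. In form: [[dx, dy, dz, yaw], ...]. A call has 1 to 20 rows; each row shifts and turns the commanded pose from where the row before left it; what a row does not reach is not made up. A row lasts 1/10 s, in which the tool goes at most 50 mm and 8.59 degrees, less where a joint would pass 70% of its speed; a pose out of reach is approached as far as the arm can. A call is refused whole if a number of a shift passes 5 or a number of a turn 0.15, either way. A call with a gripper value outside its range is refused whole. OPENING is the closure, from 0 (fully open) to 1 (shut), set as the call begins (- or left out, the last holds). The fingers move at their own pace and stop on an object; FORCE is the grip in N (left out, the last holds). Time passes only in rows, so rows that do not move let the fingers close. It gives the time, the measured TCP pose, the force and the opening at its end, in the units of the state.
- arm.get_state(): the state, without advancing time (a new reading comes with each control period).
- arm.grab_frame(name): name is "scene" or "top"; returns a dict with "image" (400x640x3 uint8, red, green, blue), "depth" (400x640 float32, m along the optical axis (not along the pixel's ray), 0 where there is no reading), "vfov" (degrees; the focal length in pixels is half the picture's height over the tangent of half this angle, whatever the lens; pixels are square), "cx", "cy" (the principal point, pixels), "rvec" (rotation vector, rad) and "tvec" (3), from world to camera coordinates, as OpenCV has them. Camera axes: x right, y down, z forward; pixel columns grow to the right and rows downward; lengths in m; the calibration is good to about 2 mm. A picture is of the moment at which its call begins.
- arm.job_done(): hands the job in, once; it reports no verdict.
The state is a dict: "t": time; "q": joint angles; "qd": joint speeds; "joint_efforts": joint torques, N m; "eef_pos": TCP position; "ee_rot": TCP orientation; "force": force on the tool from outside, world axes, zero at the start; "moment": the same for the moment, N m; "width": finger opening in m.
Only numpy, scipy, OpenCV 4.12 (cv2) and the standard library are available. Lean on these libraries where they do the work, as an engineer would, in place of code of your own. Each camera call takes 0.05 s, during which the arm holds its last target.

## Working session

There is one attempt and no reset: what is moved stays moved. The work goes in short steps, Python scripts to look and compute and a shell command to move; the robot and the scene stay as the last step left them, time stands still between calls to the robot, and variables do not carry over. Pictures are saved under pics/ and viewed, and the job is handed in when it is done.

```bash
mkdir -p pics; ls
python3 - <<'E'
from station import arm
import cv2,numpy as np
s=arm.get_state();print(s)
for n in("scene","top"):
    f=arm.grab_frame(n);cv2.imwrite(f"pics/{n}0.png",f["image"][:,:,::-1])
    np.savez(f"pics/{n}0.npz",**f)
    print(n,f["vfov"],f["cx"],f["cy"],f["rvec"],f["tvec"])
E
```

```text
pics
{'t': 0.0, 'q': array([ 1.47809440e+00,  3.59388361e-01,  1.10607407e-02, -3.46977750e-04,
       -1.22415895e+00, -2.88129041e-01]), 'qd': array([-0.00066701, -0.00146544, -0.00067051, -0.00051077, -0.00017488,
        0.00123488]), 'joint_efforts': array([ 5.12811657e-04, -5.82718241e+01,  2.93053436e+01,  6.99672773e+00,
        6.93808499e-03, -1.57439986e-04]), 'eef_pos': array([0.25080205, 0.62645483, 0.4037229 ]), 'ee_rot': array([ 3.13987939e+00, -1.67608827e-04, -3.80948984e-01]), 'force': array([ 0.00796336, -0.0791042 ,  0.03941767]), 'moment': array([ 0.0013583 , -0.02497761, -0.01762052]), 'width': 0.08755104036134607}
scene 55.498286772362164 323.4670557263696 203.89762482026623 [ 1.74896396  1.40471155 -0.77114321] [-0.10041605 -0.17532197  1.62526041]
top 47.242487954973136 315.5225684238824 203.87696837196918 [ 2.11661736 -2.15360021  0.18593433] [-0.01634173  0.54083966  1.34068059]
```

View pics/scene0.png

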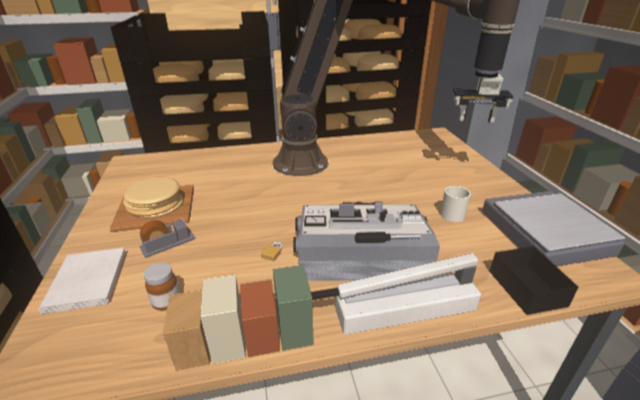

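View pics/top0.png

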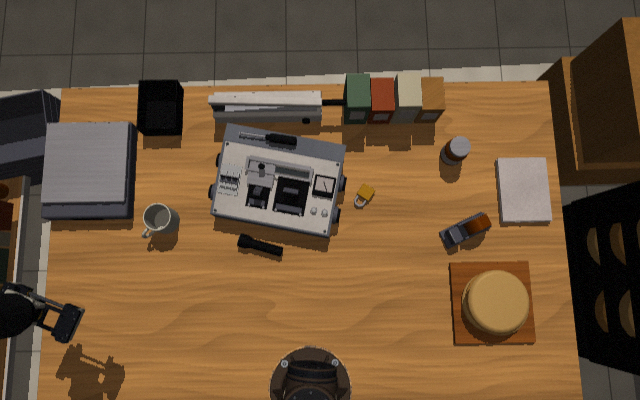

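The two views show the box at about (275,185) in the top view and (365,235) in the scene view, with the mug on its left and the padlock on its right. I'll zoom in.

Run:
```python
import cv2,numpy as np
a=cv2.imread("pics/top0.png")[115:250,200:355];cv2.imwrite("pics/t1.png",cv2.resize(a,None,fx=5,fy=4.4 and 5*1.0 if 0 else 4.4,interpolation=cv2.INTER_CUBIC) if 0 else cv2.resize(a,None,fx=4.4,fy=4.4,interpolation=cv2.INTER_CUBIC))
a=cv2.imread("pics/scene0.png")[190:285,290:445];cv2.imwrite("pics/s1.png",cv2.resize(a,None,fx=5,fy=5,interpolation=cv2.INTER_CUBIC))
```

```text
(no output)
```

View pics/t1.png

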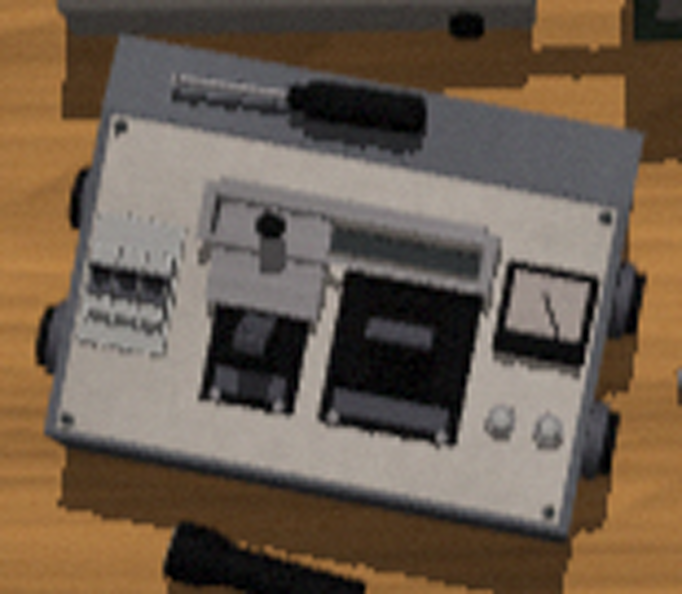

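View pics/s1.png

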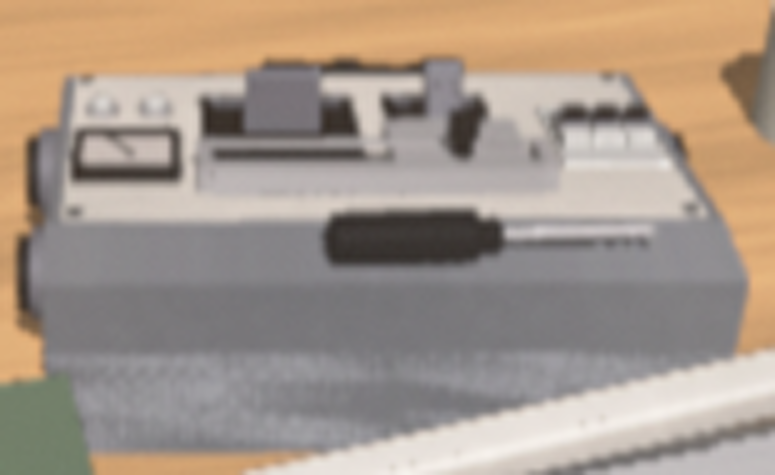

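Generator (narrow lever, plate and knob over it) is on the left (+y). Mains is on the right with its lever about midway, so the plate must go to −y. Next: the metric pose from the panel screws, knob and lever tips in both views.

```bash
cat > h.py <<'E'
import numpy as np,cv2
def load(n):
    f=dict(np.load(n)); return f
def cam(f):
    h=f["image"].shape[0]; fl=h/2/np.tan(np.radians(float(f["vfov"]))/2)
    R=cv2.Rodrigues(f["rvec"])[0]; K=np.array([[fl,0,f["cx"]],[0,fl,f["cy"]],[0,0,1.]])
    return K,R,f["tvec"].reshape(3)
def ray(f,u,v):
    K,R,t=cam(f); d=R.T@np.linalg.solve(K,[u,v,1.]); return -R.T@t,d
def atdepth(f,u,v):
    o,d=ray(f,u,v); return o+d*f["depth"][int(round(v)),int(round(u))]
def atz(f,u,v,z):
    o,d=ray(f,u,v); return o+d*(z-o[2])/d[2]
def proj(f,P):
    K,R,t=cam(f); p=K@(R@np.asarray(P)+t); return p[:2]/p[2]
def tri(f,a,g,b):
    o1,d1=ray(f,*a);o2,d2=ray(g,*b)
    s=np.linalg.lstsq(np.c_[d1,-d2],o2-o1,rcond=None)[0]
    p,q=o1+d1*s[0],o2+d2*s[1]; return (p+q)/2,np.linalg.norm(p-q)
E
python3 - <<'E'
from h import *
T=load("pics/top0.npz");S=load("pics/scene0.npz")
tt=lambda x,y:(x/4.4+200-.4,y/4.4+115-.4); ss=lambda x,y:(x/5+290-.4,y/5+190-.4)
# depth plane fit on panel
ts=dict(bl=tt(121,127),br=tt(606,218),fl=tt(67,419),fr=tt(549,512))
sc=dict(bl=ss(692,209),br=ss(74,212),fl=ss(609,78),fr=ss(87,80))
P={}
for k in ts:
    P[k],e=tri(T,ts[k],S,sc[k]); print(k,P[k].round(4),round(e,4),"dep",atdepth(T,*ts[k]).round(4),atdepth(S,*sc[k]).round(4))
c=sum(P.values())/4; print("panel mid",c)
y=P["bl"]-P["br"]+P["fl"]-P["fr"]; print("yaw",np.arctan2(-y[0],y[1]), np.linalg.norm(y)/2)
x=P["bl"]-P["fl"]+P["br"]-P["fr"]; print("yaw",np.arctan2(x[1],x[0]),"slope",np.arctan2(x[2],np.hypot(*x[:2])))
for n,a,b in(("knob",tt(270,223),ss(469,102)),("mainstop",tt(400,327),ss(285,72)),("gentop",tt(255,322),ss(443,63))):
    p,e=tri(T,a,S,b); print(n,p.round(4),round(e,4),atdepth(T,*a).round(4),atdepth(S,*b).round(4))
E
```

```text
bl [0.7132 0.2316 0.1161] 0.0002 dep [0.7122 0.231  0.1191] [0.7161 0.23   0.1185]
br [ 0.6449 -0.0914  0.1164] 0.0009 dep [ 0.6454 -0.0911  0.1147] [ 0.648  -0.0923  0.1187]
fl [0.5228 0.2726 0.0746] 0.0002 dep [0.5225 0.2724 0.0762] [0.5257 0.271  0.0767]
fr [ 0.4543 -0.0505  0.0749] 0.0008 dep [ 0.455  -0.0503  0.0691] [ 0.4595 -0.0518  0.0783]
panel mid [0.58378294 0.09059184 0.09551014]
yaw -0.20846049012177653 0.3302523105251244
yaw -0.21180682976199633 slope 0.20972927439014669
knob [0.637  0.1292 0.1501] 0.0026 [0.6385 0.1288 0.1425] [0.5533 0.1663 0.0912]
mainstop [0.5689 0.0451 0.139 ] 0.0002 [0.5694 0.0453 0.1365] [0.5724 0.0439 0.1414]
gentop [0.5744 0.1389 0.1358] 0.0004 [0.579  0.1418 0.1139] [0.5659 0.1421 0.1301]
```

```bash
python3 -m handwheel '[[1.7,-2.9,0,0.0085],[1.7,-2.9,0,0.0085],[1.7,-2.9,0,0.0085],[1.7,-2.9,0,0.0085],[1.7,-2.9,0,0.0085],[1.7,-2.9,0,0.0085],[1.7,-2.9,0,0.0085],[1.7,-2.9,0,0.0085],[1.7,-2.9,0,0.0085],[1.7,-2.9,0,0.0085],[1.7,-2.9,0,0.0085],[1.7,-2.9,0,0.0085],[1.7,-2.9,0,0.0085],[1.7,-2.9,0,0.0085],[1.7,-2.9,0,0.0085],[1.7,-2.9,0,0.0085],[1.7,-2.9,0,0.0085],[1.7,-2.9,0,0.0085],[1.7,-2.9,0,0.0085],[1.7,-2.9,0,0.0085]]' 1 20; python3 -m handwheel '[[0,0,0,0],[0,0,0,0]]'
```

```text
t: 2.1
eef_pos: [0.5913, 0.0453, 0.4043]
ee_rot: [3.141, 0.001, -0.211]
force: [0.7, 0.9, -0.5]
width: 0.0006
t: 2.3
eef_pos: [0.591, 0.0459, 0.404]
ee_rot: [3.141, 0.001, -0.213]
force: [-0.3, 0.2, -0.3]
width: 0.0002
```

```bash
python3 -m handwheel '[[0.5,-0.7,-1,0],[0,0,-2,0],[0,0,-2,0],[0,0,-2,0],[0,0,-1,0],[0,0,0,0],[0,0,0,0]]'
python3 - <<'E'
from station import arm
import cv2,numpy as np
for n,(r,c) in dict(scene=(slice(150,285),slice(290,445)),top=(slice(115,250),slice(200,355))).items():
    f=arm.grab_frame(n);np.savez(f"pics/{n}1.npz",**f)
    cv2.imwrite(f"pics/{n}1.png",cv2.resize(f["image"][r,c,::-1],None,fx=4.4,fy=4.4,interpolation=cv2.INTER_CUBIC))
E
```

```text
t: 3.0
eef_pos: [0.5961, 0.04, 0.3251]
ee_rot: [3.142, -0.0, -0.21]
force: [0.7, -0.5, 1.3]
width: 0.0004
```

View pics/scene1.png

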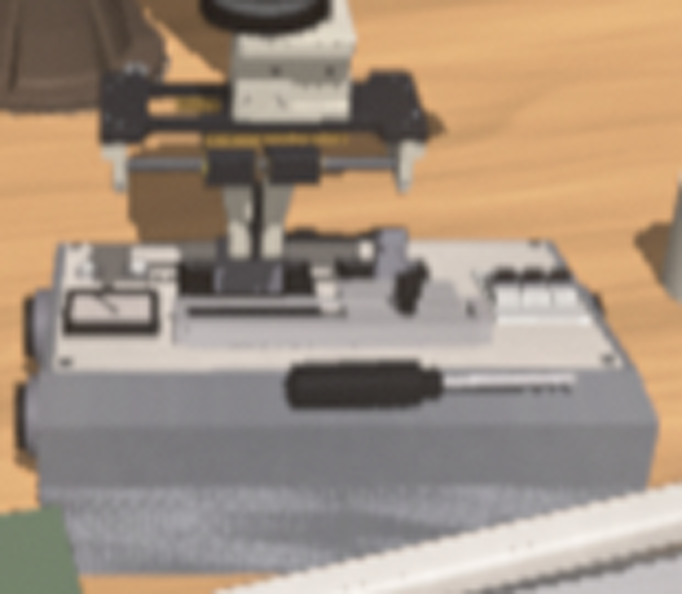

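View pics/top1.png

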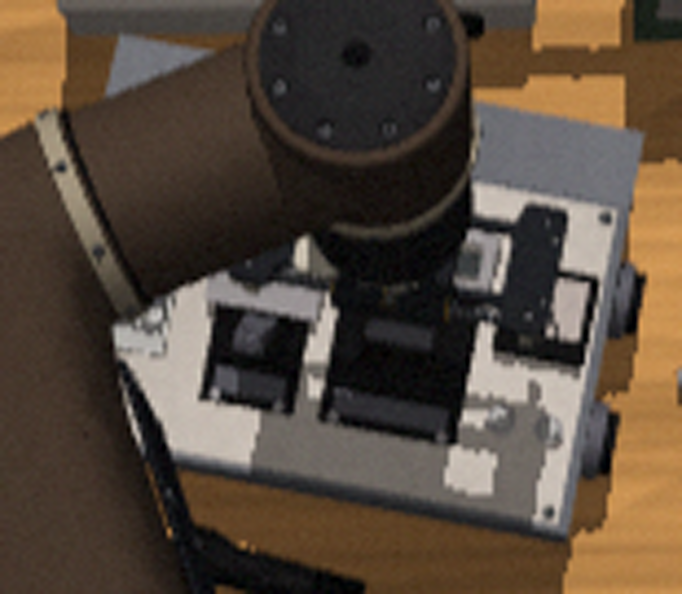

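In the scene view the closed fingers (258,250) are centred just behind the wide lever (250,278). In the top view the lever top (400,333) is untouched. I'll descend and push it to the front.

```bash
python3 -m handwheel '[[0,0,-1,0],[0,0,-1,0],[0,0,-1,0],[0,0,0,0],[0,0,0,0]]'; python3 -m handwheel '[[-0.3,0.06,0,0],[-0.3,0.06,0,0],[-0.3,0.06,0,0],[-0.3,0.06,0,0],[-0.3,0.07,0,0],[-0.3,0.07,0,0],[0,0,0,0],[0,0,0,0]]'; python3 -m handwheel '[[-0.3,0.06,0,0],[-0.3,0.06,0,0],[-0.3,0.06,0,0],[0,0,0,0],[0,0,0,0]]'
```

```text
t: 3.6
eef_pos: [0.5959, 0.0396, 0.2942]
ee_rot: [3.141, 0.001, -0.211]
force: [0.7, 0.7, 1.0]
width: 0.0008
t: 4.4
eef_pos: [0.5791, 0.0435, 0.2957]
ee_rot: [-3.14, -0.004, -0.21]
force: [6.6, -1.9, -1.5]
width: 0.0007
t: 4.9
eef_pos: [0.5705, 0.0456, 0.2961]
ee_rot: [-3.139, -0.005, -0.21]
force: [7.4, -1.3, -1.1]
width: 0.0005
```

```bash
python3 -m handwheel '[[-0.2,0.04,0,0],[-0.2,0.04,0,0],[-0.2,0.04,0,0],[0,0,0,0],[0,0,0,0]]'; python3 -m handwheel '[[-0.2,0.04,0,0],[0,0,0,0],[0,0,0,0]]'
```

```text
t: 5.4
eef_pos: [0.5647, 0.0469, 0.2963]
ee_rot: [-3.139, -0.006, -0.21]
force: [7.6, -0.9, -0.3]
width: 0.0007
t: 5.7
eef_pos: [0.5628, 0.0473, 0.2963]
ee_rot: [-3.139, -0.006, -0.21]
force: [7.2, -1.5, -0.3]
width: 0.0004
```

```bash
python3 -m handwheel '[[-0.2,0.04,0,0],[0,0,0,0],[0,0,0,0]]'; python3 -m handwheel '[[-0.2,0.04,0,0],[0,0,0,0],[0,0,0,0]]'
```

```text
t: 6.0
eef_pos: [0.5609, 0.0477, 0.2964]
ee_rot: [-3.139, -0.007, -0.21]
force: [8.2, -1.4, -0.0]
width: 0.0007
t: 6.3
eef_pos: [0.5598, 0.0481, 0.297]
ee_rot: [-3.138, -0.009, -0.209]
force: [12.0, -3.8, 0.4]
width: 0.0004
```

```bash
python3 -m handwheel '[[-0.15,0.03,0,0],[0,0,0,0],[0,0,0,0]]'; python3 -m handwheel '[[0.5,-0.1,0,0],[0.5,-0.1,0,0],[0.3,-0.06,1,0],[0,0,3,0],[0,0,3,0],[0,0,0,0]]'
python3 - <<'E'
from station import arm
import cv2,numpy as np
for n,(r,c) in dict(scene=(slice(150,285),slice(290,445)),top=(slice(115,250),slice(200,355))).items():
    f=arm.grab_frame(n);np.savez(f"pics/{n}2.npz",**f)
    cv2.imwrite(f"pics/{n}2.png",cv2.resize(f["image"][r,c,::-1],None,fx=4.4,fy=4.4,interpolation=cv2.INTER_CUBIC))
E
```

```text
t: 6.6
eef_pos: [0.559, 0.0484, 0.2974]
ee_rot: [-3.138, -0.011, -0.209]
force: [15.1, -4.0, -0.1]
width: 0.0002
t: 7.2
eef_pos: [0.5694, 0.0455, 0.3694]
ee_rot: [-3.139, -0.006, -0.21]
force: [0.2, 0.7, -0.5]
width: 0.0004
```

View pics/scene2.png

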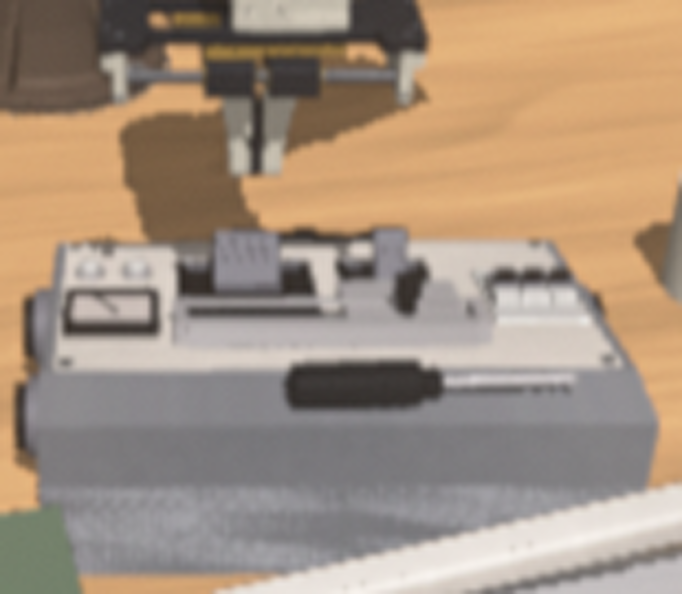

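View pics/top2.png

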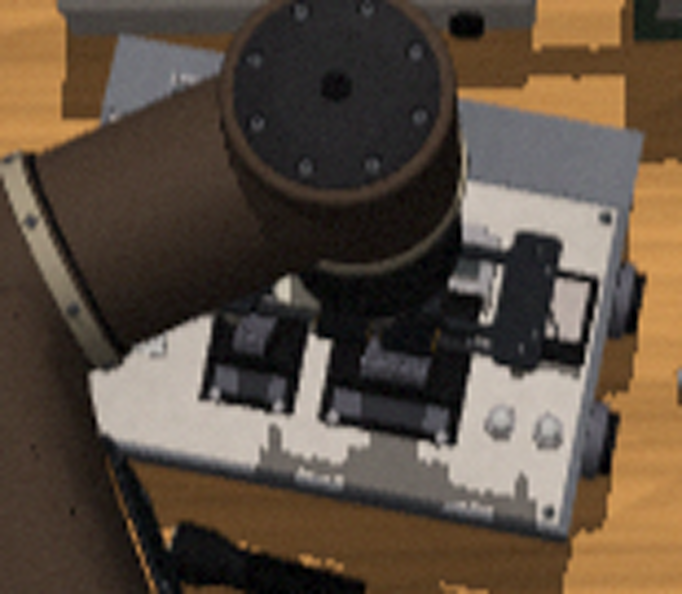

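The mains lever is at its stop: the force rose to 15 N, and the top edges of both levers now line up at (247,233) and (390,230) in the scene view. Next is the knob: open the gripper, go above it, descend and grip.

```bash
python3 -m handwheel '[[1.7,2.1,0,0],[1.7,2.1,0,0],[1.7,2.1,0,0],[1.7,2.1,0,0],[0,0,0,0],[0,0,0,0],[0,0,0,0]]' 0 20; python3 -m handwheel '[[0,0,-1,0],[0,0,-1,0],[0,0,0,0],[0,0,0,0]]';python3 - <<'E'
from station import arm
import cv2,numpy as np
for n,(r,c) in dict(scene=(slice(150,285),slice(290,445)),top=(slice(115,250),slice(200,355))).items():
    f=arm.grab_frame(n);np.savez(f"pics/{n}3.npz",**f)
    cv2.imwrite(f"pics/{n}3.png",cv2.resize(f["image"][r,c,::-1],None,fx=4.4,fy=4.4,interpolation=cv2.INTER_CUBIC))
E
```

```text
t: 8.0
eef_pos: [0.6358, 0.1288, 0.3639]
ee_rot: [3.141, 0.002, -0.211]
force: [-0.0, -0.6, -0.4]
width: 0.0509
t: 8.4
eef_pos: [0.6362, 0.129, 0.3442]
ee_rot: [3.141, 0.001, -0.211]
force: [0.4, -0.7, 0.7]
width: 0.0828
```

View pics/scene3.png

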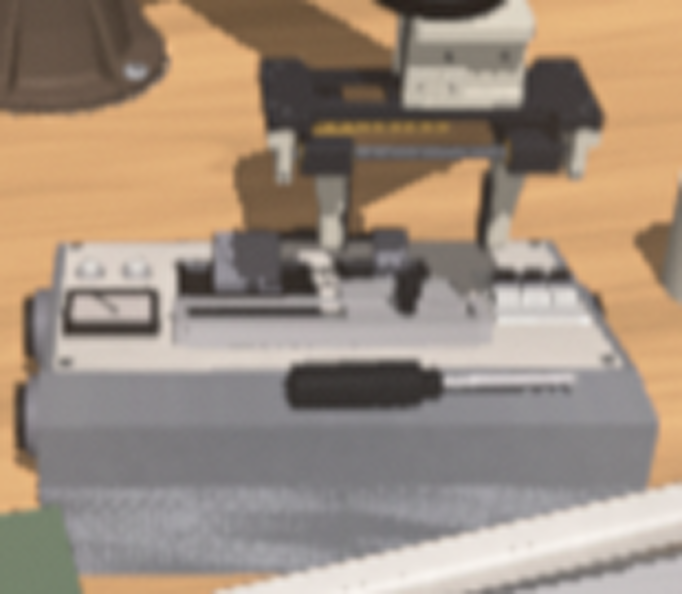

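The fingers at (330,240) and (495,245) straddle the knob at (410,285). Lower and grip.

```bash
python3 -m handwheel '[[0,0,-1.5,0],[0,0,-1,0],[0,0,-1,0],[0,0,0,0],[0,0,0,0]]'; python3 -m handwheel '[[0,0,0,0],[0,0,0,0],[0,0,0,0],[0,0,0,0],[0,0,0,0],[0,0,0,0],[0,0,0,0],[0,0,0,0],[0,0,0,0],[0,0,0,0]]' 1 20
```

```text
t: 9.0
eef_pos: [0.6365, 0.1294, 0.3096]
ee_rot: [3.141, 0.0, -0.211]
force: [-0.5, -0.1, -0.5]
width: 0.0879
t: 10.0
eef_pos: [0.6364, 0.1293, 0.3097]
ee_rot: [3.142, 0.0, -0.211]
force: [-0.1, 0.3, -1.1]
width: 0.0171
```

```bash
python3 -m handwheel '[[-0.17,-0.78,0,0],[-0.17,-0.78,0,0],[0,0,0,0]]';python3 -m handwheel '[[-0.17,-0.78,0,0],[-0.16,-0.78,0,0],[-0.17,-0.78,0,0],[-0.17,-0.78,0,0],[-0.16,-0.78,0,0],[0,0,0,0]]'
```

```text
t: 10.3
eef_pos: [0.6328, 0.1128, 0.3097]
ee_rot: [-3.142, -0.0, -0.211]
force: [0.7, -0.5, -1.2]
width: 0.0168
t: 10.9
eef_pos: [0.6244, 0.0732, 0.3097]
ee_rot: [3.14, 0.0, -0.212]
force: [2.8, -2.5, -1.4]
width: 0.017
```

```bash
python3 -m handwheel '[[-0.17,-0.78,0,0],[-0.16,-0.78,0,0],[-0.17,-0.78,0,0],[-0.17,-0.78,0,0],[0,0,0,0],[0,0,0,0],[0,0,0,0]]'
```

```text
t: 11.6
eef_pos: [0.618, 0.0429, 0.3097]
ee_rot: [3.14, 0.0, -0.211]
force: [2.9, -2.2, -1.6]
width: 0.0172
```

```bash
python3 -m handwheel '[[-0.1,-0.45,0,0],[-0.1,-0.45,0,0],[0,0,0,0],[0,0,0,0]]'; python3 -m handwheel '[[0,0,0,0],[0,0,0,0],[0,0,0,0],[0,0,0,0]]' 0.5;  python3 -m handwheel '[[0,0,1,0],[0,0,3,0],[0,0,3,0],[2,4.5,2,0],[2,4.5,0,0],[2,4.5,0,0],[0,0,0,0]]' 0.5
python3 - <<'E'
from station import arm
import cv2,numpy as np
for n,(r,c) in dict(scene=(slice(150,285),slice(290,445)),top=(slice(115,250),slice(200,355))).items():
    f=arm.grab_frame(n);np.savez(f"pics/{n}4.npz",**f)
    cv2.imwrite(f"pics/{n}4.png",cv2.resize(f["image"][r,c,::-1],None,fx=4.4,fy=4.4,interpolation=cv2.INTER_CUBIC))
E
```

```text
t: 12.0
eef_pos: [0.6161, 0.0346, 0.3097]
ee_rot: [-3.141, -0.0, -0.211]
force: [4.5, 1.0, -2.6]
width: 0.0172
t: 12.4
eef_pos: [0.6158, 0.0344, 0.3096]
ee_rot: [3.141, 0.001, -0.211]
force: [0.5, -0.8, -0.0]
width: 0.0416
t: 13.1
eef_pos: [0.6762, 0.1716, 0.3981]
ee_rot: [-3.141, -0.0, -0.207]
force: [0.1, -1.0, -1.5]
width: 0.0439
```

View pics/scene4.png

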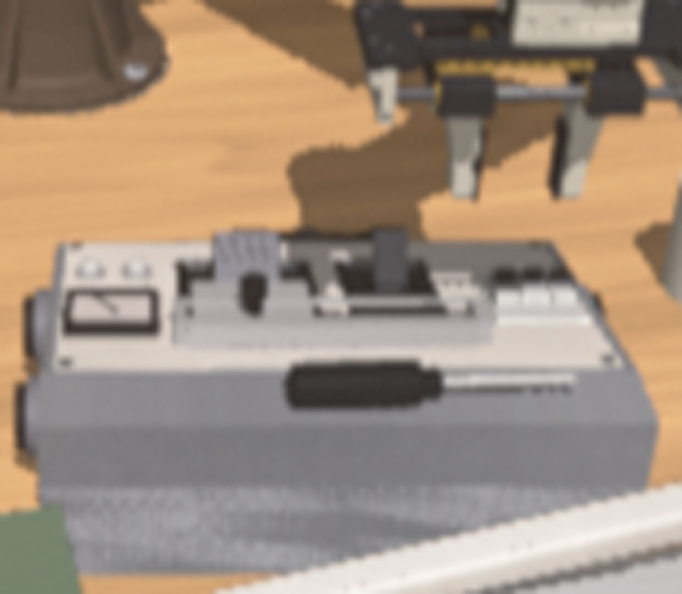

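View pics/top4.png

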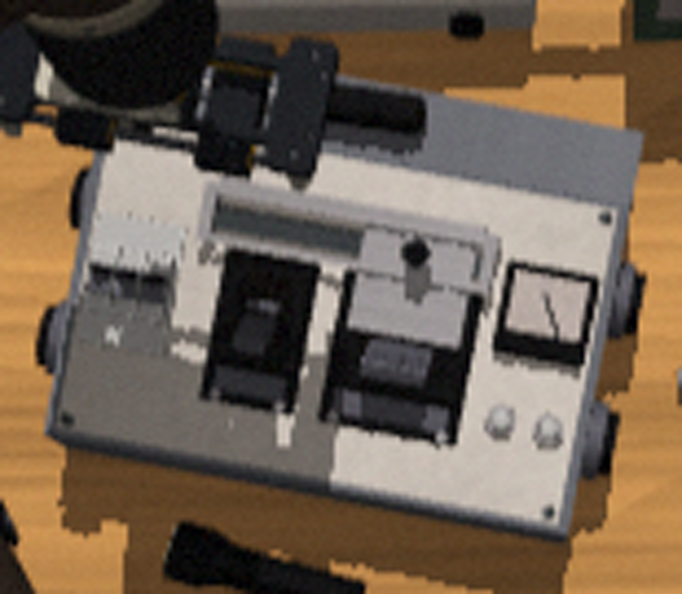

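The knob is now at (415,249) in the top view with the plate over the mains breaker, and the narrow lever is uncovered. Quantify the plate position and lever positions.

Run:
```python
from h import *
T=load("pics/top4.npz");S=load("pics/scene4.npz");T0=load("pics/top0.npz")
tt=lambda x,y:(x/4.4+200-.4,y/4.4+115-.4); s=lambda x,y:(x/4.4+290-.4,y/4.4+150-.4)
mid=np.array([.5838,.0906,.0945]);X=np.array([.978,-.2085,0]);Y=np.array([.2085,.978,0])
b=lambda p:(np.array([X@(p-mid),Y@(p-mid),p[2]-mid[2]])*1000).round(1)
print("knob0",b(atz(T0,*tt(270,223),.145)),"now",b(atz(T,*tt(415,248),.145)))
for n,a,c in(("knob",tt(415,248),s(254,281)),("mains",tt(396,362),s(246,241)),("gen",tt(258,327),s(391,241))):
    p,e=tri(T,a,S,c);print(n,p.round(4),round(e,4),b(p))
```

```text
knob0 [45.  48.4 50.5] now [ 46.7 -47.2  50.5]
knob [0.6202 0.0339 0.1417] 0.002 [ 47.4 -47.9  47.2]
mains [0.5485 0.0482 0.1247] 0.0009 [-25.7 -48.8  30.2]
gen [0.5732 0.1393 0.1273] 0.0024 [-20.5  45.5  32.8]
```

```bash
python3 -m handwheel '[[-2.3,-0.4,0,0],[-2.3,-0.4,0,0],[-2.3,-0.4,0,0],[-2.3,-0.4,0,0],[-2.3,-0.4,0,0],[-2.3,-0.3,0,0],[0,0,0,0],[0,0,0,0],[0,0,0,0]]' 1 20; python3 -m handwheel '[[0,0,-2,0],[0,0,-2,0],[0,0,-2,0],[0,0,0,0],[0,0,0,0]]';python3 - <<'E'
from station import arm
import cv2,numpy as np
for n,(r,c) in dict(scene=(slice(150,285),slice(290,445)),top=(slice(115,250),slice(200,355))).items():
    f=arm.grab_frame(n);np.savez(f"pics/{n}5.npz",**f)
    cv2.imwrite(f"pics/{n}5.png",cv2.resize(f["image"][r,c,::-1],None,fx=4.4,fy=4.4,interpolation=cv2.INTER_CUBIC))
E
```

```text
t: 14.1
eef_pos: [0.5371, 0.1434, 0.3991]
ee_rot: [-3.141, -0.001, -0.211]
force: [0.1, -0.1, 0.0]
width: 0.0004
t: 14.6
eef_pos: [0.5374, 0.1438, 0.3385]
ee_rot: [3.141, 0.0, -0.211]
force: [-1.0, -0.5, 0.3]
width: 0.0004
```

View pics/scene5.png

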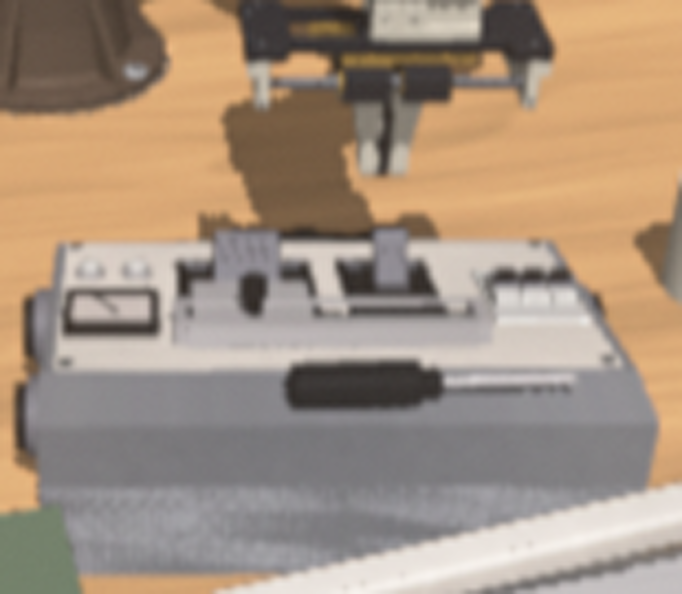

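View pics/top5.png

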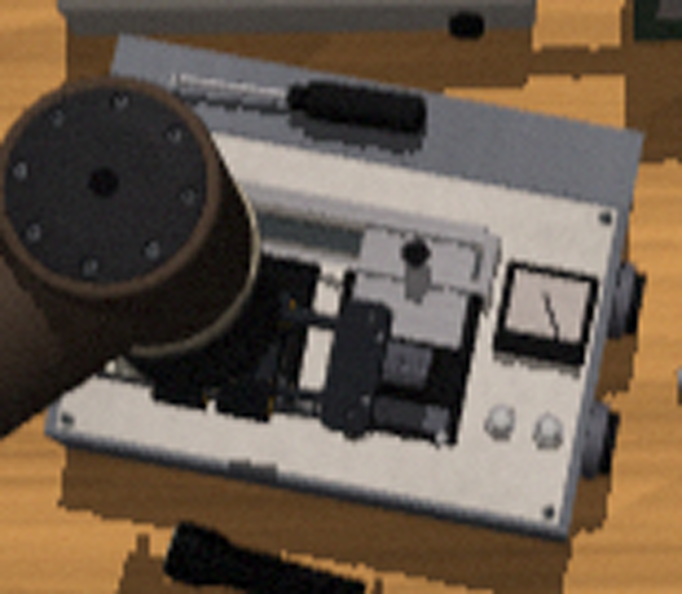

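The fingers at (385,165) in the scene view are in front of the narrow lever (390,255). Shift 5 mm to the left, descend and push back.

```bash
python3 -m handwheel '[[0.1,0.55,0,0],[0,0,-1.2,0],[0,0,-1,0],[0,0,-1,0],[0,0,-1,0],[0,0,0,0],[0,0,0,0]]'; python3 -m handwheel '[[0.4,-0.09,0,0],[0.4,-0.09,0,0],[0.4,-0.09,0,0],[0.4,-0.09,0,0],[0.4,-0.09,0,0],[0.4,-0.09,0,0],[0,0,0,0]]'
```

```text
t: 15.4
eef_pos: [0.5378, 0.1493, 0.2961]
ee_rot: [3.141, 0.001, -0.211]
force: [0.8, -1.0, -0.3]
width: 0.0007
t: 16.1
eef_pos: [0.5602, 0.1445, 0.299]
ee_rot: [-3.14, 0.001, -0.21]
force: [-11.2, 3.1, 9.3]
width: 0.0006
```

```bash
python3 -m handwheel '[[0.4,-0.09,0,0],[0.4,-0.09,0,0],[0.4,-0.08,0,0],[0.4,-0.08,0,0],[0,0,0,0]]'; python3 -m handwheel '[[0.3,-0.06,0,0],[0.3,-0.06,0,0],[0.3,-0.06,0,0],[0.3,-0.06,0,0],[0,0,0,0],[0,0,0,0]]'
```

```text
t: 16.6
eef_pos: [0.5776, 0.1404, 0.2969]
ee_rot: [3.141, 0.001, -0.211]
force: [-4.7, -0.2, 4.0]
width: 0.0009
t: 17.2
eef_pos: [0.5894, 0.1379, 0.297]
ee_rot: [3.141, 0.001, -0.211]
force: [-5.0, -0.5, 5.5]
width: 0.0007
```

```bash
python3 -m handwheel '[[0.2,-0.04,0,0],[0.1,-0.02,0,0],[0,0,0,0],[0,0,0,0]]'; python3 -m handwheel '[[0.2,-0.04,0,0],[0,0,0,0],[0,0,0,0]]'
```

```text
t: 17.6
eef_pos: [0.5923, 0.1373, 0.2969]
ee_rot: [3.141, 0.002, -0.211]
force: [-6.2, 0.5, 5.7]
width: 0.0004
t: 17.9
eef_pos: [0.5937, 0.137, 0.2967]
ee_rot: [3.141, 0.003, -0.211]
force: [-9.5, 2.1, 6.7]
width: 0.0002
```

```bash
python3 -m handwheel '[[0.2,-0.04,0,0],[0,0,0,0],[0,0,0,0]]'; python3 -m handwheel '[[0.1,-0.02,0,0],[0,0,0,0],[0,0,0,0]]'
```

```text
t: 18.2
eef_pos: [0.5944, 0.1369, 0.2967]
ee_rot: [3.14, 0.006, -0.211]
force: [-18.3, 5.0, 12.0]
width: 0.0005
t: 18.5
eef_pos: [0.5948, 0.1368, 0.2967]
ee_rot: [3.14, 0.007, -0.211]
force: [-20.5, 8.5, 14.2]
width: 0.0004
```

At the stop. Back off, lift clear and check.

```bash
python3 -m handwheel '[[-0.5,0.1,0,0],[-0.7,0.14,0,0],[-0.7,0.14,0,0],[0,0,2,0],[0,0,4,0],[0,0,4,0],[-1,4,1,0],[-1,4,0,0],[-1,4,0,0],[-1,4,0,0],[-1,4,0,0],[0,0,0,0],[0,0,0,0]]'
python3 - <<'E'
from station import arm
import cv2,numpy as np
for n,(r,c) in dict(scene=(slice(150,285),slice(290,445)),top=(slice(115,250),slice(200,355))).items():
    f=arm.grab_frame(n);np.savez(f"pics/{n}6.npz",**f)
    cv2.imwrite(f"pics/{n}6f.png",f["image"][:,:,::-1])
    cv2.imwrite(f"pics/{n}6.png",cv2.resize(f["image"][r,c,::-1],None,fx=4.4,fy=4.4,interpolation=cv2.INTER_CUBIC))
E
```

```text
t: 19.8
eef_pos: [0.5283, 0.3413, 0.4061]
ee_rot: [3.141, 0.0, -0.209]
force: [-0.2, -0.0, -0.2]
width: 0.0001
```

View pics/scene6.png

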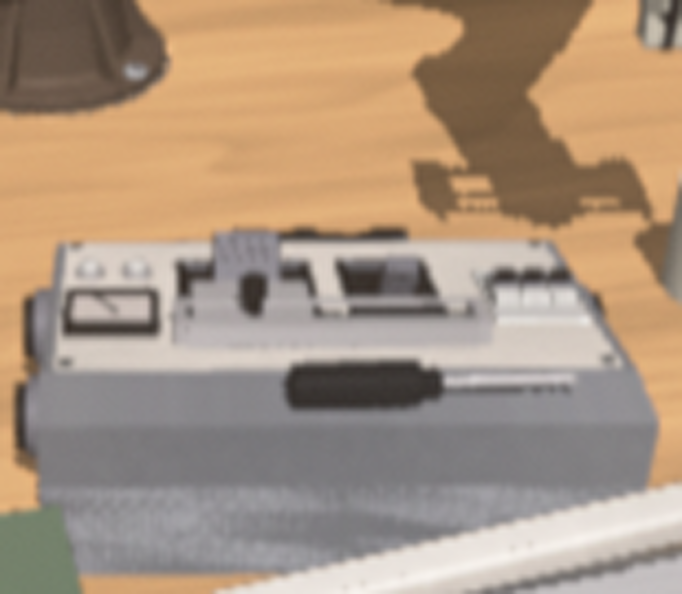

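View pics/top6.png

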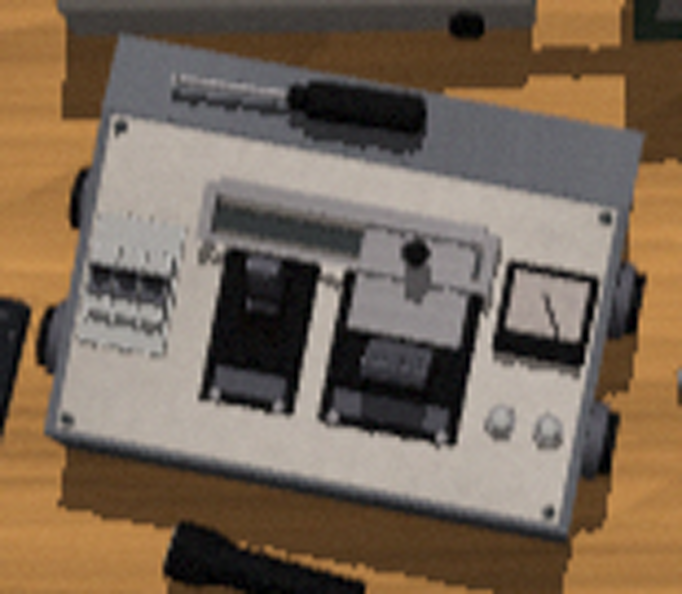

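View pics/top6f.png

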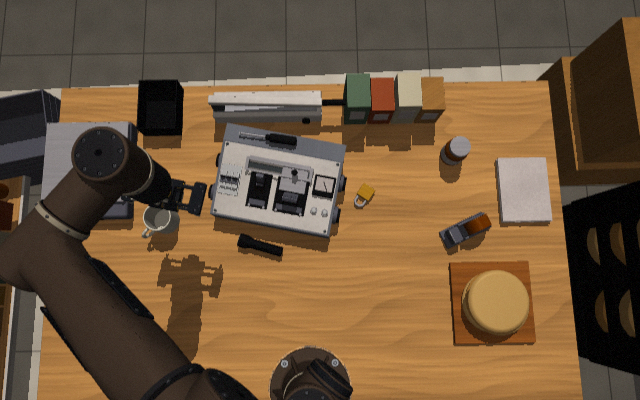

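The generator lever is now at the back (top end at about (265,265)), the knob is unchanged at (415,249), the mains lever is forward, and the bystanders haven't moved. One numeric check, then I hand in.

Run:
```python
from h import *
from station import arm
T=load("pics/top6.npz");mid=np.array([.5838,.0906,.0945]);X=np.array([.978,-.2085,0]);Y=np.array([.2085,.978,0])
for n,a,z in(("gen tip (exp x +19)",(266,265),.138),("mains tip (exp x -35)",(398,358),.127),("knob (exp y -48)",(415,248),.145)):
    p=atz(T,a[0]/4.4+199.6,a[1]/4.4+114.6,z)-mid; print(n,(X@p*1000).round(1),(Y@p*1000).round(1))
arm.job_done()
```

```text
gen tip (exp x +19) 18.6 46.2
mains tip (exp x -35) -23.2 -49.3
knob (exp y -48) 46.7 -47.2
the job is handed in; nothing more can be done
```

The supply is changed over to the generator and the job is handed in, at about 20 s of the 64 s allowed; no verdict came back.

I closed the gripper and pushed the mains lever forward to its off stop, where the force rose from about 7 to 15 N. I then gripped the knob, slid the plate 96 mm to the right until it lay over the mains breaker, and let go. Last, I pushed the generator lever back to its on stop, where the force rose from about 5 to 20 N, and withdrew the arm clear of the box.

**Final checks:**
- **Plate:** the knob is 47.2 mm right of the panel's middle. 48 mm is dead centre, so it is well inside the 13 mm tolerance.
- **Generator lever:** its tip is at +18.6 mm along the box. The fully-on position works out at about +19 mm.
- **Bystanders:** torch, padlock, screwdriver and mug look unmoved in the last pictures. I did not measure any of them, and I did not look specifically at the tape dispenser, which the arm never went near.
- **Robot:** it touches nothing, with the measured force near zero.

**One check disagreed:** the mains lever tip came out at −23 mm instead of about −35 mm. I think the pixel I picked lies on the lever's visible back face, not its top end. I did not measure it again. That the mains is off rests on three things: the force at the stop, the mains tip lining up with the generator's when that was still off, and the plate sliding over freely.

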